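# Lock the vial rack in its holder with the rocker catch

### The job

Slide the blue vial rack gently along its holder, away from the open end, until it is fully home against the sprung stop, with its three vials still standing in it. Then press the black roller on the rocker catch down past the rocker's centre so that it snaps over and its blade drops behind the rack, and keep pressing steadily with about 10 N for a good half second to bed it in before letting go. The height of the catch's column is not known, so feel for the roller and never push anything harder than 20 N; leave the other things alone.

Things in the scene. Friction and masses are not known exactly. Their poses are not given: they have to be found in the camera images.
- rack_holder: White holder fixed to the worktop, 180 (x) x 124 (y) mm; origin: centre of its underside. A 106 mm wide channel runs along its x between grey rails 34 mm high; channel floor 20 mm up. Open at -x (robot side), closed at +x by the stop. A red rocker catch stands on a steel column outside the -y rail at x -10, y -83 mm; its pivot runs along x, 82 mm up plus the column's extension.
- stop_face (a point): Point 42 mm above the holder's underside, in the middle of the channel, on the unloaded face of the black sprung stop plate (holder x +60 mm); does not move with the plate. The plate yields towards +x by up to 9 mm at 1.2 N/mm, damped (100 N s/m), and springs back.
- roller_low (a point): Point on the holder, x -10, y -44 mm, at the height of the top of the black roller when the rocker is open and the column is down (106 mm up); it does not move with the catch. The real column extension is 0 to 16 mm, different each time and not reported: the roller is that much higher. Snapped over, the roller's top is 29 mm lower than when open, at the same x, y.
- rocker (a joint): Rocker angle, rad: 0 open (roller end up), 0.35 centre, 0.70 snapped (roller end down). An over-centre spring drives it from 0.35 to either end. The inner arm, towards the channel, carries the black thumb roller (radius 10 mm, 18 mm long, axis along x, turns freely) and a steel blade. About 4 N on the roller starts it; past centre it snaps away from the finger. The whole catch is sprung on its column: pressed, it sinks up to 10 mm at 1.5 N/mm.
- blade_low (a point): Point on the holder where the blade's lower end hangs once snapped with the column down, 30 mm up (it hangs higher by the extension); it does not move. The blade is 18 mm wide in x (holder x -16 to +2 mm), 10 mm in y. Open, it is raised just over the rack's top and reaches in to y -12 mm, so push the rack near its middle, at holder y +5 to +15 mm. A rack not home stops the blade.
- vial_rack: Blue open vial rack, 52 (x) x 102 (y) x 41 mm, 0.15 kg, loose, standing on the holder's floor; origin: centre of its underside. Its x is along the holder's x; its rear face is at x = -26 mm, bars from 11 to 41 mm up. When home against the stop its origin is at holder x = +34 mm; pushed further, the stop springs it back there. It starts 35 to 60 mm short of that.
- vial_1: Capped vial with a blue cap, 12 mm across, 52 mm tall, standing in a cell of the front (+x) row; origin: centre of its underside, z along the vial.
- vial_2: Capped vial with a green cap, same size, in the middle row.
- vial_3: Capped vial with a red cap, same size, in the front (+x) row.
- specimen_cup_2: Bystander: loose clear cup with a red lid, 57 mm across, 60 mm tall; origin: centre of its underside.
- specimen_cup_3: Bystander: loose open clear cup, 56 mm across, 60 mm tall; origin: centre of its underside.
- slide_box: Bystander: loose green slide box, 36 x 100 x 72 mm; origin: centre of its underside.
- timer: Bystander: loose white timer, 58 x 72 x 18 mm; origin: centre of its underside.
There are look-alikes about, which are no part of the job. Of the things like the vial_rack, leave any that is orange; of the rest the larger one is meant.

How it is judged:
By the outcome, as a careful person would: the job done as asked, in the order asked, and still so for the second after the job is handed in, with the robot touching nothing.
It also fails if it takes over 51 s, if anything falls off the work surface, if the arm or the gripper's body presses on something with over 40 N, if the wrist force passes 120 N, or if a joint passes its speed limit or range.

### The arm

A 7-joint arm with a two-finger parallel gripper is mounted at the origin on a cart in front of the work surface, level with it; the furniture and walls round the work are solid. World frame = base frame: x ahead of the robot, y to its left, z up, the work surface at z = 0. Lengths are in m, angles in rad, forces in N, time in s.
With the tool pointing down it reaches from about 0.425 to 0.95 m from the base axis. Payload 4.7 kg.
Tool frame: the origin (TCP) lies between the finger pads; the fingertips stand 22 mm ahead of it and the grasp point (between the pads) lies 3 mm ahead of it; z points along the fingers, y is the line along which they close (so a half turn about z gives the same grasp; the last joint's range is limited). The gripper opens to 85 mm and grips with 20 to 120 N. Pads are 22 mm wide; open, the fingers measure 114 mm over their backs; the gripper's body (76 mm by 85 mm) begins 54 mm behind the grasp point. The pads swing forward as they close: fully open they stand 13 mm farther back than shut.
Start: joints at [1.168, 0.469, -0.049, 1.532, 0.024, 1.141, -0.082], TCP at [0.247, -0.628, 0.253] pointing down, gripper open.
Joint ranges: [-2.59, 2.59], [-0.33, 1.99], [-1.39, 1.29], [0.1, 2.45], [-1.04, 4.18], [0.21, 1.99], [-2.66, 2.66]. Speed limits (rad/s): [2.57, 2.57, 3.14, 3.14, 3.14, 3.14, 3.14].

### API

Orientations are given as a unit quaternion [x, y, z, w].
In Python, from cell import * gives the robot as it stands.
- The arm moves only by the shell command python3 -m inch 'ROWS' [FORCE]. ROWS is a JSON object of lists of equal length, an entry for each row: "linear": the shift along the tool's x, y, z in m, a list of three; "dr": the turn, a rotation vector about the tool's x, y, z in rad, a list of three; "gripper": the opening, from 0 (shut) to 1 (fully open). In form: {"linear": [[tx, ty, tz], ...], "dr": [[wx, wy, wz], ...], "gripper": [gripper, ...]}. A call has 1 to 12 rows; each row is the pose to reach, as a shift and turn from the pose commanded when the call began, along the tool's axes at that moment; what a row does not reach only later rows make up. A row lasts 1/10 s, in which the tool goes at most 50 mm and 8.59 degrees, less where a joint would pass 70% of its speed; a pose out of reach is approached as far as the arm can. A call with a gripper value outside its range is refused whole. The fingers move at their own pace and stop on an object; FORCE is the grip in N (left out, the last holds). Time passes only in rows, so rows that repeat a pose let the fingers close. It gives the time, the measured TCP pose, the force, the opening and the grip force at its end, in the units of the state.
- sense(): the state, without advancing time (a new reading comes with each control period).
- read_camera(name): name is "scene" or "side" or "wrist"; returns the picture (480x640x3 uint8, red, green, blue); there is no depth.
- get_calibration(name): a dict with "fx", "fy", "cx", "cy" (pixels), "rvec" (rotation vector, rad) and "tvec" (3), from world to camera coordinates, as OpenCV has them; the wrist camera has in their place "T_tool_cam" (4x4, takes a point from camera to tool coordinates, whose origin is the TCP and whose axes are the flange's). Camera axes: x right, y down, z forward; pixel columns grow to the right and rows downward; lengths in m; the calibration is good to about 2 mm. A picture is of the moment at which its call begins: read the wrist's pose just before it. get_calibration takes no time and is no camera call.
- hand_in(): hands the job in; it is judged then, once.
The state is a dict: "t": time; "qpos": joint angles; "joint_vel": joint speeds; "joint_efforts": joint torques, N m; "eef_pos": TCP position; "tcp_rot": TCP orientation; "contact_force": force on the tool from outside, world axes, zero at the start; "wrist_torque": the same for the moment, N m; "width": opening from 0.0 (shut) to 1.0 (fully open); "finger_force": force on a finger pad.
Only numpy, scipy, OpenCV 4.12 (cv2) and the standard library are available. Lean on these libraries where they do the work, as an engineer would, in place of code of your own. Each camera call takes 0.05 s, during which the arm holds its last target. There are 200 camera calls.

## Working session

There is one attempt and no reset: what is moved stays moved. The work goes in short steps, Python scripts to look and compute and a shell command to move; the robot and the scene stay as the last step left them, time stands still between calls to the robot, and variables do not carry over. Pictures are saved under pics/ and viewed, at most 10 in all, crops included, and the job is handed in when it is done.

```bash
mkdir -p pics; cat > h.py <<'E'
from cell import *
import numpy as np, cv2
from scipy.spatial.transform import Rotation as R
def cam(n,s=None):
    c=get_calibration(n);K=np.array([[c['fx'],0,c['cx']],[0,c['fy'],c['cy']],[0,0,1.]])
    if 'rvec' in c:
        Rm=cv2.Rodrigues(np.array(c['rvec'],float))[0];t=np.array(c['tvec'],float).ravel()
    else:
        T=np.eye(4);T[:3,:3]=R.from_quat(s['tcp_rot']).as_matrix();T[:3,3]=s['eef_pos']
        M=np.linalg.inv(T@np.array(c['T_tool_cam']));Rm,t=M[:3,:3],M[:3,3]
    return K,Rm,t
def proj(n,P,s=None):
    K,Rm,t=cam(n,s);p=(np.atleast_2d(P)@Rm.T+t)@K.T;return p[:,:2]/p[:,2:]
def ray(n,uv,z,s=None):
    K,Rm,t=cam(n,s);o=-Rm.T@t;d=Rm.T@np.linalg.solve(K,[uv[0],uv[1],1]);return o+d*(z-o[2])/d[2]
def save(n,f):
    cv2.imwrite('pics/'+f,cv2.cvtColor(read_camera(n),cv2.COLOR_RGB2BGR))
E
python3 - <<'E'
from h import *
save('scene','a.png');save('side','b.png')
s=sense();print(s)
for n in('scene','side'):
    K,Rm,t=cam(n);print(n,-Rm.T@t,Rm[2])
E
```

```text
{'t': 0.1, 'qpos': array([ 1.16809186,  0.46935031, -0.0486045 ,  1.53361858,  0.02411351,
        1.14098077, -0.08230886]), 'joint_vel': array([-6.10800228e-04, -2.31787948e-03,  6.83444657e-06, -3.03807771e-03,
        1.64279041e-03, -6.10693630e-04,  7.08208766e-04]), 'joint_efforts': array([ 1.50903812e-03, -5.11514103e+01, -4.66500618e-02, -2.38391358e+01,
        1.08051350e-02,  4.37616327e-03,  8.08324842e-06]), 'eef_pos': array([ 0.24631496, -0.62791405,  0.25235474]), 'tcp_rot': array([ 9.82580899e-01,  1.85833237e-01, -1.99032699e-04, -8.62767713e-04]), 'contact_force': array([ 0.59493515,  0.28039197, -0.59936154]), 'wrist_torque': array([ 0.03394942,  0.00424193, -0.01162763]), 'finger_force': 0.0, 'width': 0.999448952253854}
scene [0.14346201 0.87214063 1.27288109] [ 0.27595721 -0.56752079 -0.77573692]
side [-0.0358658   0.9070542   0.67985938] [ 0.49612844 -0.7216585  -0.48276866]
```

View pics/a.png

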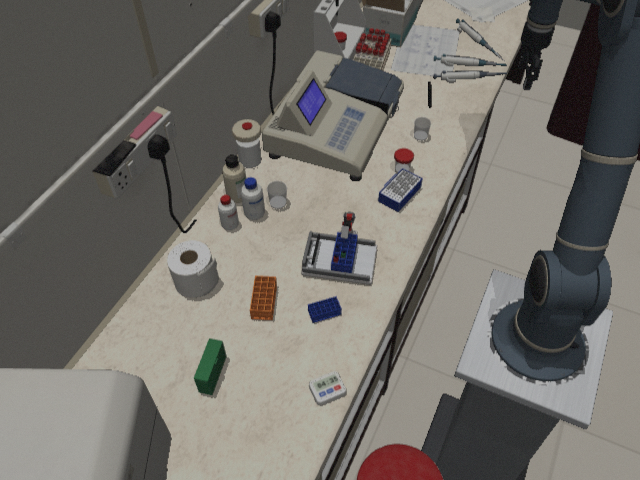

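View pics/b.png

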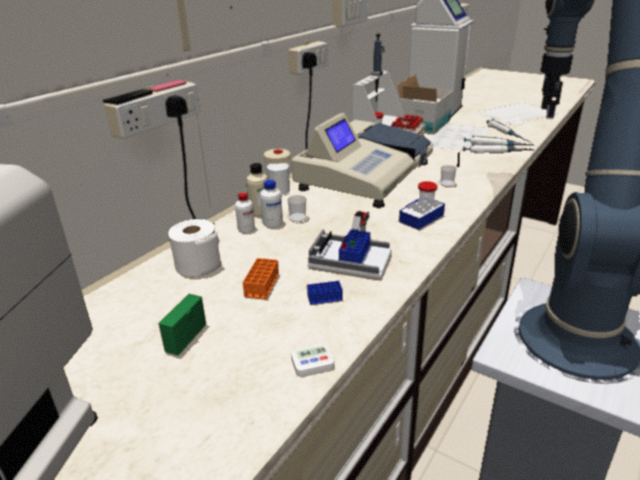

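The holder is at about (340,258) in scene, with the blue rack in it and the red rocker behind at (348,222). In the side view it is at (350,255). I'll enlarge both.

```bash
python3 - <<'E'
import cv2,numpy as np
a=cv2.imread('pics/a.png')[200:300,285:395];b=cv2.imread('pics/b.png')[200:290,295:405]
cv2.imwrite('pics/c.png',cv2.resize(a,None,fx=6,fy=6,interpolation=cv2.INTER_CUBIC))
cv2.imwrite('pics/d.png',cv2.resize(b,None,fx=6,fy=6,interpolation=cv2.INTER_CUBIC))
from h import *
print([ray('scene',p,0.0).round(3) for p in[(340,262),(348,222),(403,165),(280,200)]])
E
```

```text
[array([ 0.516, -0.008,  0.   ]), array([ 0.552, -0.142,  0.   ]), array([ 0.494, -0.414,  0.   ]), array([ 0.759, -0.135,  0.   ])]
```

View pics/c.png

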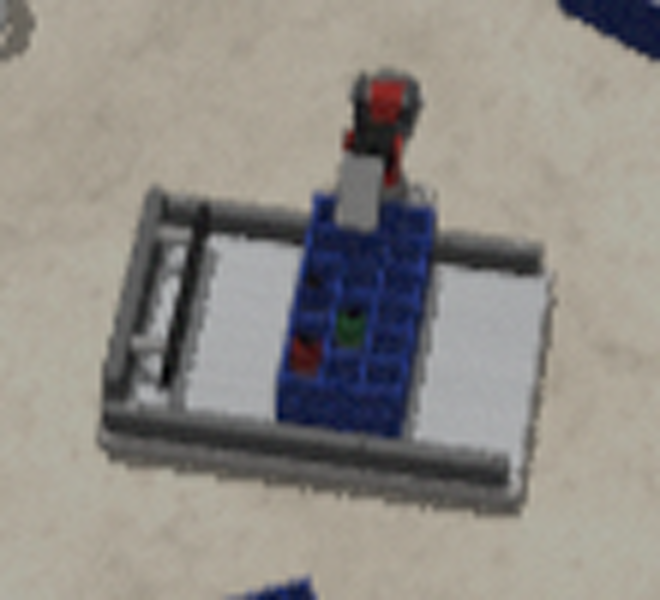

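View pics/d.png

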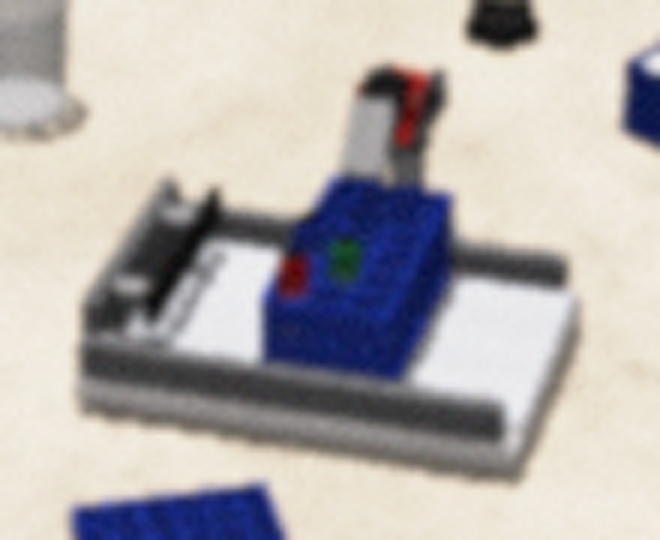

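```bash
cat > fit.py <<'E'
from h import *
from scipy.optimize import least_squares
C=lambda u,v:(285+u/6,200+v/6)
D=lambda u,v:(295+u/6,200+v/6)
obs=[('scene',C(100,450),(.09,.062,0)),('scene',C(520,512),(-.09,.062,0)),('scene',C(553,275),(-.09,-.062,.02)),
('side',D(80,410),(.09,.062,0)),('side',D(515,482),(-.09,.062,0)),('side',D(580,298),(-.09,-.062,.02))]
def W(p,L):
    c,s=np.cos(p[2]),np.sin(p[2]);return np.array([p[0]+c*L[0]-s*L[1],p[1]+s*L[0]+c*L[1],L[2]])
f=lambda p:np.concatenate([proj(n,W(p,L))[0]-uv for n,uv,L in obs])
r=least_squares(f,[.52,0,0],x_scale=[.1,.1,1]);H=r.x
if __name__=='__main__':
    print('holder',H.round(4),'deg',np.degrees(H[2]),r.fun.round(1))
    def loc(P):
        c,s=np.cos(H[2]),np.sin(H[2]);d=np.array(P)[:2]-H[:2];return np.array([c*d[0]+s*d[1],-s*d[0]+c*d[1]])
    for nm,P in [('scene',C(315,195)),('scene',C(435,208)),('scene',C(408,392)),('scene',C(282,388)),('side',D(330,180)),('side',D(452,200)),('side',D(265,295))]:
        print(nm,loc(ray(nm,P,.061)).round(4))
    for n in [(-.01,-.044,.106),(-.01,-.044,.122),(.06,0,.042),(-.01,-.083,.09)]:
        w=W(H,n);print(n,w.round(4),'c',((proj('scene',w)[0]-[285,200])*6).round(),'d',((proj('side',w)[0]-[295,200])*6).round())
E
python3 fit.py
```

```text
holder [ 0.5144 -0.0082  0.2506] deg 14.357759108815857 [-0.2  0.9 -0.2  1.5  1.4 -1.9 -1.8 -0.1 -0.4  0.9  1.3 -2.7]
scene [ 0.017  -0.0467]
scene [-0.0346 -0.0492]
scene [-0.0388  0.0494]
scene [0.0123 0.0571]
side [ 0.0139 -0.0423]
side [-0.0377 -0.0408]
side [0.0115 0.0515]
(-0.01, -0.044, 0.106) [ 0.5156 -0.0533  0.106 ] c [379. 140.] d [389.  88.]
(-0.01, -0.044, 0.122) [ 0.5156 -0.0533  0.122 ] c [380. 115.] d [389.  52.]
(0.06, 0, 0.042) [0.5725 0.0067 0.042 ] c [196. 292.] d [190. 254.]
(-0.01, -0.083, 0.09) [ 0.5253 -0.0911  0.09  ] c [393.  96.] d [415.  81.]
```

```bash
cat > go.py <<'E'
from fit import *
def go(L,tilt=0,tip=True):
    """tool shift/rotvec for the fingertip at holder point L (m)"""
    s=sense();Rh=R.from_euler('z',H[2]);
    Rt=Rh*R.from_euler('x',180+0,degrees=True)
    Rt=Rh*R.from_euler('x',-tilt,degrees=True)*R.from_euler('x',180,degrees=True)
    p=W(H,L)-(0.022*Rt.as_matrix()[:,2] if tip else 0)
    R0=R.from_quat(s['tcp_rot'])
    print('tip loc now',toloc(s['eef_pos']+.022*R0.as_matrix()[:,2]).round(4),'tcp goal',p.round(3),'zaxis',Rt.as_matrix()[:,2].round(2))
    print('lin',R0.inv().apply(p-s['eef_pos']).round(4),'dr',(R0.inv()*Rt).as_rotvec().round(3),'F',s['contact_force'].round(2))
def toloc(P):
    c,s=np.cos(H[2]),np.sin(H[2]);d=np.array(P)-[H[0],H[1],0];return np.array([c*d[0]+s*d[1],-s*d[0]+c*d[1],d[2]])
E
python3 -c "
from go import *
go((-.07,.015,.2));go((-.07,.015,.15),15)"
```

```text
tip loc now [-0.4134 -0.5338  0.2304] tcp goal [ 0.443 -0.011  0.222] zaxis [ 0. -0. -1.]
lin [ 0.4083 -0.5024  0.0312] dr [-0.002  0.     0.123] F [ 0.59  0.28 -0.6 ]
tip loc now [-0.4134 -0.5338  0.2304] tcp goal [ 0.441 -0.006  0.171] zaxis [ 0.06 -0.25 -0.97]
lin [ 0.409 -0.508  0.082] dr [-0.263 -0.016  0.123] F [ 0.59  0.28 -0.6 ]
```

```bash
python3 -m inch '{"linear":[[0.035,-0.04,0],[0.07,-0.085,0],[0.105,-0.13,0],[0.14,-0.172,0],[0.175,-0.215,0],[0.21,-0.26,0],[0.245,-0.30,0],[0.28,-0.345,0],[0.31,-0.385,0],[0.345,-0.425,0],[0.375,-0.465,0],[0.408,-0.502,0.0]],"dr":[[0,0,0.01],[0,0,0.02],[0,0,0.03],[0,0,0.04],[0,0,0.05],[0,0,0.06],[0,0,0.07],[0,0,0.08],[0,0,0.09],[0,0,0.1],[0,0,0.11],[0,0,0.123]],"gripper":[0,0,0,0,0,0,0,0,0,0,0,0]}' && python3 -m inch '{"linear":[[0,0,0],[0,0,0],[0,0,0],[0,0,0],[0,0,0]],"dr":[[0,0,0],[0,0,0],[0,0,0],[0,0,0],[0,0,0]],"gripper":[0,0,0,0,0]}'
python3 -c "
from go import *
go((-.07,.015,.2))"
```

```text
t: 1.3
eef_pos: [0.4279, -0.0547, 0.2533]
tcp_rot: [0.992, 0.125, 0.0, 0.0]
contact_force: [1.5, -0.3, -0.4]
width: 0.0
finger_force: 0.0
t: 1.8
eef_pos: [0.4277, -0.0578, 0.2532]
tcp_rot: [0.992, 0.124, -0.0, 0.0]
contact_force: [-0.5, -1.1, 0.0]
width: -0.001
finger_force: 0.0
tip loc now [-0.0963 -0.0266  0.2312] tcp goal [ 0.443 -0.011  0.222] zaxis [ 0. -0. -1.]
lin [ 0.0262 -0.0416  0.0312] dr [ 0.     0.    -0.002] F [-0.46 -1.12  0.05]
```

```bash
python3 -m inch '{"linear":[[0.01,-0.02,0.0],[0.026,-0.042,0.0],[0.026,-0.042,0.0],[0.026,-0.042,0.0]],"dr":[[0,0,0],[0,0,0],[0,0,0],[0,0,0]],"gripper":[0,0,0,0]}'
python3 - <<'E'
from go import *
s=sense();go((-.07,.015,.15),15)
im=cv2.cvtColor(read_camera('wrist'),cv2.COLOR_RGB2BGR);cv2.imwrite('pics/e.png',im)
for L in [(-.09,.062,.0),(-.09,-.062,.02),(.09,.062,0),(.06,0,.042),(-.01,-.044,.106),(-.037,0,.061)]:
    print(L,proj('wrist',W(H,L),s)[0].round())
E
```

```text
t: 2.2
eef_pos: [0.4428, -0.0099, 0.2532]
tcp_rot: [0.992, 0.125, -0.0, 0.0]
contact_force: [-0.3, -0.9, -0.4]
width: 0.003
finger_force: 0.0
tip loc now [-0.0699  0.0161  0.2312] tcp goal [ 0.441 -0.006  0.171] zaxis [ 0.06 -0.25 -0.97]
lin [-0.0001 -0.0046  0.082 ] dr [-0.262  0.     0.   ] F [-0.34 -0.94 -0.38]
(-0.09, 0.062, 0.0) [271. 221.]
(-0.09, -0.062, 0.02) [400. 227.]
(0.09, 0.062, 0) [263.  14.]
(0.06, 0, 0.042) [338.  46.]
(-0.01, -0.044, 0.106) [408. 147.]
(-0.037, 0, 0.061) [337. 177.]
```

View pics/e.png

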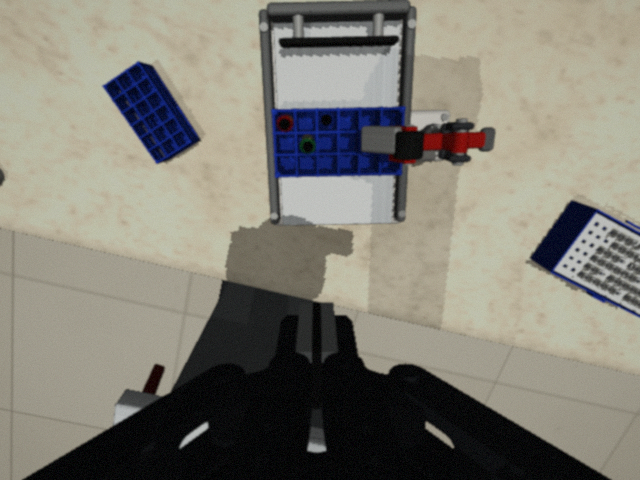

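The view confirms the fit: roller at (408,145) against a predicted (408,147), rack rear edge at row 176 and stop plate at row 42. All three vials are standing at (285,122), (308,145) and (326,120). Next I'll descend behind the rack, tilted clear of the catch.

```bash
python3 -m inch '{"linear":[[0,-0.003,0.03],[0,-0.005,0.06],[0,-0.005,0.09],[0,-0.005,0.12],[0,-0.005,0.15],[0,-0.005,0.175],[0,-0.005,0.189],[0,-0.005,0.189],[0,-0.005,0.189]],"dr":[[-0.13,0,0],[-0.262,0,0],[-0.262,0,0],[-0.262,0,0],[-0.262,0,0],[-0.262,0,0],[-0.262,0,0],[-0.262,0,0],[-0.262,0,0]],"gripper":[0,0,0,0,0,0,0,0,0]}'
python3 -c "
from go import *
go((-.05,.013,.043),15)"
```

```text
t: 3.15
eef_pos: [0.4417, -0.0054, 0.0645]
tcp_rot: [0.984, 0.123, 0.016, 0.13]
contact_force: [-0.0, 0.2, -0.1]
width: -0.0
finger_force: 0.0
tip loc now [-0.0698  0.015   0.0433] tcp goal [ 0.461 -0.002  0.064] zaxis [ 0.06 -0.25 -0.97]
lin [0.0198 0.0019 0.0008] dr [ 0.001  0.001 -0.001] F [-0.04  0.19 -0.09]
```

```bash
python3 -m inch '{"linear":[[0.003,0,0],[0.006,0,0],[0.009,0,0],[0.012,0,0],[0.015,0,0],[0.018,0,0],[0.02,0,0],[0.022,0,0],[0.024,0,0],[0.026,0,0],[0.028,0,0],[0.03,0,0]],"dr":[[0,0,0],[0,0,0],[0,0,0],[0,0,0],[0,0,0],[0,0,0],[0,0,0],[0,0,0],[0,0,0],[0,0,0],[0,0,0],[0,0,0]],"gripper":[0,0,0,0,0,0,0,0,0,0,0,0]}'
python3 -m inch '{"linear":[[0.0025,0,0],[0.005,0,0],[0.0075,0,0],[0.01,0,0],[0.0125,0,0],[0.015,0,0],[0.0175,0,0],[0.02,0,0],[0.0225,0,0],[0.025,0,0],[0.0275,0,0],[0.0275,0,0]],"dr":[[0,0,0],[0,0,0],[0,0,0],[0,0,0],[0,0,0],[0,0,0],[0,0,0],[0,0,0],[0,0,0],[0,0,0],[0,0,0],[0,0,0]],"gripper":[0,0,0,0,0,0,0,0,0,0,0,0]}'
python3 - <<'E'
from go import *
go((-.003,.013,.043),15)
s=sense();im=cv2.cvtColor(read_camera('wrist'),cv2.COLOR_RGB2BGR)
cv2.imwrite('pics/f.png',im)
E
```

```text
t: 4.35
eef_pos: [0.4707, 0.0029, 0.0642]
tcp_rot: [0.984, 0.124, 0.016, 0.13]
contact_force: [-1.1, 0.3, -0.5]
width: -0.004
finger_force: 0.4
t: 5.55
eef_pos: [0.4981, 0.0097, 0.0644]
tcp_rot: [0.984, 0.124, 0.017, 0.13]
contact_force: [-1.5, -0.2, -0.5]
width: -0.001
finger_force: 0.5
tip loc now [-0.0113  0.0157  0.0432] tcp goal [0.507 0.009 0.064] zaxis [ 0.06 -0.25 -0.97]
lin [0.0083 0.0026 0.0009] dr [ 0.    -0.001  0.   ] F [-1.49 -0.16 -0.51]
```

View pics/f.png

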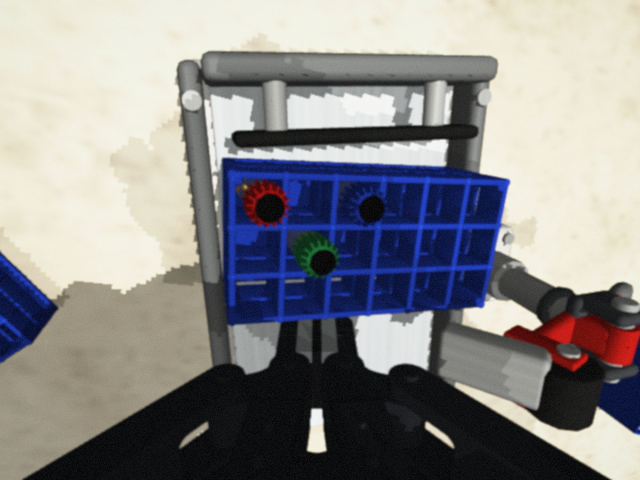

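The rack has moved forward, slightly yawed, with all three vials upright at (268,205), (370,207) and (320,258). There's a small gap left to the black plate at row ~137.

```bash
python3 -m inch '{"linear":[[0.001,0,0],[0.002,0,0],[0.003,0,0],[0.004,0,0],[0.005,0,0],[0.006,0,0],[0.007,0,0],[0.008,0,0],[0.009,0,0],[0.009,0,0]],"dr":[[0,0,0],[0,0,0],[0,0,0],[0,0,0],[0,0,0],[0,0,0],[0,0,0],[0,0,0],[0,0,0],[0,0,0]],"gripper":[0,0,0,0,0,0,0,0,0,0]}'
python3 -c "
from go import *
go((-.003,.013,.043),15)"
```

```text
t: 6.6
eef_pos: [0.5055, 0.0115, 0.0641]
tcp_rot: [0.984, 0.124, 0.016, 0.13]
contact_force: [-3.4, -0.2, 0.9]
width: 0.001
finger_force: 1.9
tip loc now [-0.0038  0.0156  0.0429] tcp goal [0.507 0.009 0.064] zaxis [ 0.06 -0.25 -0.97]
lin [0.0008 0.0025 0.0006] dr [0.001 0.001 0.   ] F [-3.44 -0.21  0.9 ]
```

```bash
python3 -m inch '{"linear":[[0.001,0,0],[0.0015,0,0],[0.002,0,0],[0.0025,0,0],[0.003,0,0],[0.0035,0,0],[0.004,0,0],[0.004,0,0],[0.004,0,0],[0.004,0,0]],"dr":[[0,0,0],[0,0,0],[0,0,0],[0,0,0],[0,0,0],[0,0,0],[0,0,0],[0,0,0],[0,0,0],[0,0,0]],"gripper":[0,0,0,0,0,0,0,0,0,0]}'
python3 - <<'E'
from go import *
go((-.003,.013,.043),15)
save('wrist','g.png')
E
```

```text
t: 7.6
eef_pos: [0.508, 0.0118, 0.064]
tcp_rot: [0.984, 0.124, 0.014, 0.131]
contact_force: [-7.3, -1.1, 3.1]
width: 0.001
finger_force: 3.9
tip loc now [-0.0014  0.0152  0.0428] tcp goal [0.507 0.009 0.064] zaxis [ 0.06 -0.25 -0.97]
lin [-0.0017  0.0022  0.0003] dr [ 0.002  0.004 -0.   ] F [-7.26 -1.15  3.08]
```

View pics/g.png

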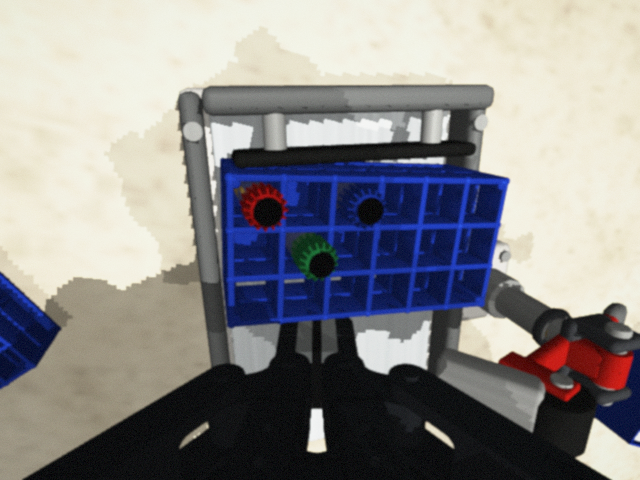

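```bash
python3 - <<'E'
from go import *
s=sense()
for z in(.061,):
  for x in (.034+.026+.005,.034-.026+.005):
    for y in(.051,-.051): print((x,y,z),proj('wrist',W(H,(x,y,z)),s)[0].round())
for L in [(.065,.048,.06),(.065,-.048,.06),(.085,.06,.034),(.085,-.06,.034)]:print(L,proj('wrist',W(H,L),s)[0].round())
# fit rack pose x,y,yaw from image
px=[(222,160),(508,180),(490,303),(229,325)];L=[(.026,.051),(.026,-.051),(-.026,-.051),(-.026,.051)]
g=lambda q:np.concatenate([proj('wrist',W(H,(q[0]+np.cos(q[2])*a-np.sin(q[2])*b,q[1]+np.sin(q[2])*a+np.cos(q[2])*b,.061)),s)[0]-p for (a,b),p in zip(L,px)])
r=least_squares(g,[.034,0,0],x_scale=[.1,.1,1]);print(r.x,r.fun.round(1))
E
```

```text
(0.065, 0.051, 0.061) [216. 169.]
(0.065, -0.051, 0.061) [513. 159.]
(0.013000000000000005, 0.051, 0.061) [229. 327.]
(0.013000000000000005, -0.051, 0.061) [492. 292.]
(0.065, 0.048, 0.06) [227. 169.]
(0.065, -0.048, 0.06) [504. 159.]
(0.085, 0.06, 0.034) [181.  98.]
(0.085, -0.06, 0.034) [492. 100.]
[ 0.03682506 -0.0002814  -0.07070333] [ 1.9  4.5  6.7 -5.1 -4.1  2.2 -4.4 -1.5]
```

Fingers are pressing at 7 N and the plate is compressed, with the vials upright at (265,208), (370,208) and (318,262). The rack looks slightly yawed, with a gap at its right front. I'll ease off and check from above.

```bash
python3 -m inch '{"linear":[[-0.001,0,0],[-0.002,0,0],[-0.003,0,0],[-0.004,0,0],[-0.005,0,0],[-0.006,0,0],[-0.007,0,0],[-0.009,0,0],[-0.014,0,0],[-0.024,0,0],[-0.04,0,0],[-0.05,0,0]],"dr":[[0,0,0],[0,0,0],[0,0,0],[0,0,0],[0,0,0],[0,0,0],[0,0,0],[0,0,0],[0,0,0],[0,0,0],[0,0,0],[0,0,0]],"gripper":[0,0,0,0,0,0,0,0,0,0,0,0]}'
python3 -m inch '{"linear":[[0,-0.01,-0.03],[0,-0.02,-0.07],[0,-0.02,-0.1],[0,-0.02,-0.13],[0,-0.02,-0.13],[0,-0.02,-0.13]],"dr":[[0,0,0],[0,0,0],[0.13,0,0],[0.262,0,0],[0.262,0,0],[0.262,0,0]],"gripper":[0,0,0,0,0,0]}'
python3 - <<'E'
from go import *
s=sense();go((-.045,.015,.043),15)
im=cv2.cvtColor(read_camera('wrist'),cv2.COLOR_RGB2BGR)
print([(x,y,proj('wrist',W(H,(x,y,.061)),s)[0].round()) for x in(.06,.008) for y in (.051,-.051)],proj('wrist',W(H,(.06,0,.06)),s)[0])
cv2.imwrite('pics/i.png',im)
E
```

```text
t: 8.85
eef_pos: [0.4596, -0.0001, 0.0642]
tcp_rot: [0.984, 0.124, 0.016, 0.13]
contact_force: [0.0, -0.2, 0.1]
width: -0.001
finger_force: 0.0
t: 9.45
eef_pos: [0.4482, 0.0504, 0.1849]
tcp_rot: [0.992, 0.124, 0.001, 0.001]
contact_force: [-0.9, -1.1, -0.6]
width: 0.002
finger_force: 0.0
tip loc now [-0.0497  0.0731  0.1629] tcp goal [0.466 0.001 0.064] zaxis [ 0.06 -0.25 -0.97]
lin [0.0047 0.0522 0.1208] dr [-0.26  -0.    -0.003] F [-0.86 -1.07 -0.56]
[(0.06, 0.051, array([355.,  61.])), (0.06, -0.051, array([535.,  60.])), (0.008, 0.051, array([353., 154.])), (0.008, -0.051, array([520., 154.]))] [444.81836555  60.65080322]
```

View pics/i.png

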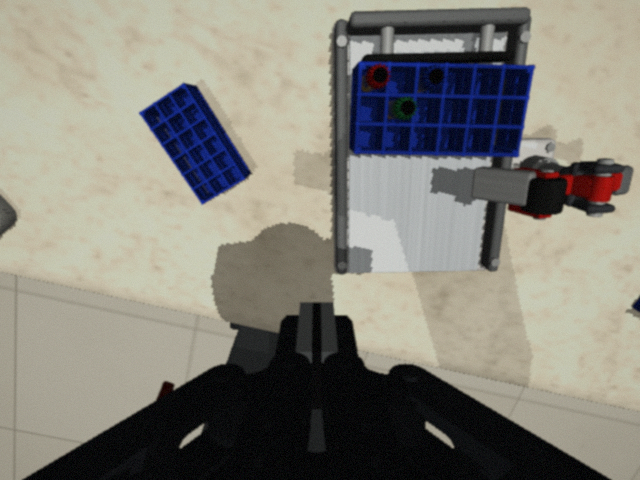

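```bash
python3 - <<'E'
import cv2
a=cv2.imread('pics/i.png')[5:170,335:545]
cv2.imwrite('pics/j.png',cv2.resize(a,None,fx=3.6,fy=3.6,interpolation=cv2.INTER_CUBIC))
E
```

```text
(no output)
```

View pics/j.png

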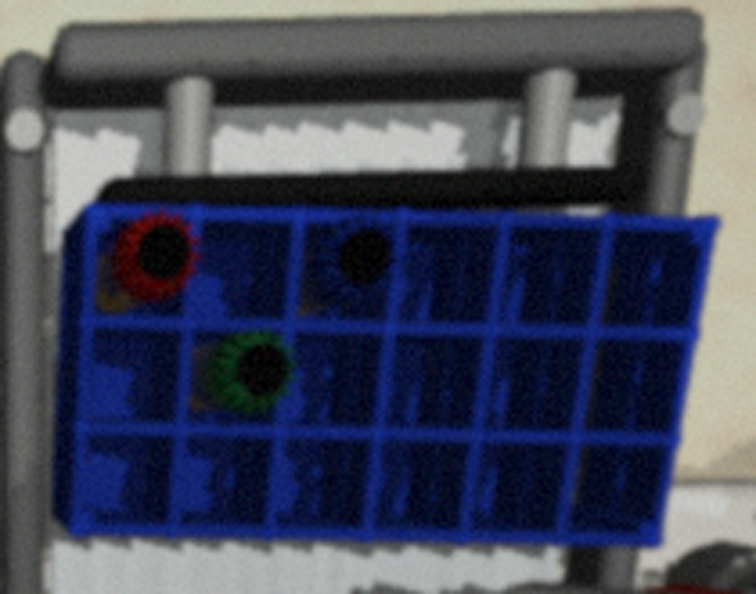

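The enlarged crop shows all three vials standing. The rack is turned about 3° clockwise relative to the plate, touching on the left with ~5 mm gap on the right, so it isn't home yet. I'll push again nearer the middle, tool tilted more and yawed so its -y edge leads.

```bash
sed -i 's/tilt=0,tip=True/tilt=0,tip=True,yaw=0/; s/Rh\*R.from_euler(.x.,-tilt/R.from_euler("z",yaw)*Rh*R.from_euler("x",-tilt/' go.py; sed -i 's/^r=least_squares(f.*/&\nH[2]+=0.02/' fit.py
python3 -c "
from go import *
go((-.04,.006,.13),25,yaw=.08);go((-.04,.006,.045),25,yaw=.08)"
```

```text
tip loc now [-0.0487  0.0751  0.1621] tcp goal [ 0.471 -0.004  0.15 ] zaxis [ 0.15 -0.4  -0.91]
lin [0.0092 0.0597 0.0342] dr [-0.435  0.023 -0.098] F [-0.5   0.22  0.45]
tip loc now [-0.0487  0.0751  0.1621] tcp goal [ 0.471 -0.004  0.065] zaxis [ 0.15 -0.4  -0.91]
lin [0.0093 0.0595 0.1192] dr [-0.435  0.023 -0.098] F [-0.5   0.22  0.45]
```

```bash
python3 -m inch '{"linear":[[0.003,0.015,0.01],[0.006,0.03,0.02],[0.009,0.045,0.03],[0.009,0.06,0.05],[0.009,0.06,0.08],[0.009,0.06,0.105],[0.009,0.06,0.119],[0.009,0.06,0.119],[0.009,0.06,0.119]],"dr":[[-0.12,0.006,-0.03],[-0.24,0.012,-0.05],[-0.36,0.018,-0.08],[-0.435,0.023,-0.098],[-0.435,0.023,-0.098],[-0.435,0.023,-0.098],[-0.435,0.023,-0.098],[-0.435,0.023,-0.098],[-0.435,0.023,-0.098]],"gripper":[0,0,0,0,0,0,0,0,0]}'
python3 -c "
from go import *
go((-.01,.006,.045),25,yaw=.08);go((0.002,.006,.045),25,yaw=.08)"
```

```text
t: 10.4
eef_pos: [0.4712, -0.0031, 0.065]
tcp_rot: [0.961, 0.172, 0.038, 0.213]
contact_force: [-0.2, -0.2, 0.1]
width: 0.004
finger_force: 0.0
tip loc now [-0.0395  0.0072  0.0451] tcp goal [0.5   0.004 0.065] zaxis [ 0.15 -0.4  -0.91]
lin [0.0293 0.0032 0.0016] dr [-0.001 -0.001  0.003] F [-0.22 -0.19  0.05]
tip loc now [-0.0395  0.0072  0.0451] tcp goal [0.512 0.007 0.065] zaxis [ 0.15 -0.4  -0.91]
lin [0.0413 0.0041 0.002 ] dr [-0.001 -0.001  0.003] F [-0.22 -0.19  0.05]
```

```bash
python3 -m inch '{"linear":[[0.006,0.001,0],[0.012,0.001,0.0005],[0.017,0.002,0.001],[0.02,0.002,0.001],[0.022,0.002,0.001],[0.024,0.0025,0.001],[0.026,0.0025,0.001],[0.028,0.003,0.0015],[0.03,0.003,0.0015],[0.031,0.003,0.0015],[0.032,0.003,0.0015],[0.033,0.003,0.0015]],"dr":[[0,0,0],[0,0,0],[0,0,0],[0,0,0],[0,0,0],[0,0,0],[0,0,0],[0,0,0],[0,0,0],[0,0,0],[0,0,0],[0,0,0]],"gripper":[0,0,0,0,0,0,0,0,0,0,0,0]}'
python3 -m inch '{"linear":[[0.001,0,0],[0.0015,0,0],[0.002,0,0],[0.0025,0,0],[0.003,0,0],[0.003,0,0]],"dr":[[0,0,0],[0,0,0],[0,0,0],[0,0,0],[0,0,0],[0,0,0]],"gripper":[0,0,0,0,0,0]}'
python3 -c "
from go import *
go((0.002,.006,.045),25,yaw=.08)"
```

```text
t: 11.6
eef_pos: [0.5041, 0.0041, 0.0656]
tcp_rot: [0.961, 0.17, 0.038, 0.213]
contact_force: [0.1, -0.4, -0.2]
width: 0.002
finger_force: 0.0
t: 12.2
eef_pos: [0.5064, 0.0048, 0.0656]
tcp_rot: [0.961, 0.17, 0.038, 0.213]
contact_force: [-2.4, -0.7, 1.4]
width: -0.0
finger_force: 1.0
tip loc now [-0.0036  0.0054  0.0456] tcp goal [0.512 0.007 0.065] zaxis [ 0.15 -0.4  -0.91]
lin [ 0.0056 -0.0004  0.0005] dr [-0.    -0.    -0.001] F [-2.37 -0.75  1.41]
```

```bash
python3 -m inch '{"linear":[[0.0005,0,0],[0.001,0,0],[0.0015,0,0],[0.002,0,0],[0.0025,0,0],[0.003,0,0],[0.0035,0,0],[0.004,0,0],[0.004,0,0]],"dr":[[0,0,0],[0,0,0],[0,0,0],[0,0,0],[0,0,0],[0,0,0],[0,0,0],[0,0,0],[0,0,0]],"gripper":[0,0,0,0,0,0,0,0,0]}'
python3 -m inch '{"linear":[[0.0005,0,0],[0.001,0,0],[0.0015,0,0],[0.002,0,0],[0.002,0,0],[0.002,0,0]],"dr":[[0,0,0],[0,0,0],[0,0,0],[0,0,0],[0,0,0],[0,0,0]],"gripper":[0,0,0,0,0,0]}'
python3 - <<'E'
from go import *
go((0.002,.006,.045),25,yaw=.08)
s=sense();cv2.imwrite('pics/k.png',cv2.cvtColor(read_camera('wrist'),cv2.COLOR_RGB2BGR))
print([proj('wrist',W(H,L),s)[0].round() for L in [(.06,.051,.061),(.06,-.051,.061),(.008,-.051,.061),(.008,.051,.061)]])
E
```

```text
t: 13.1
eef_pos: [0.5097, 0.0056, 0.0655]
tcp_rot: [0.961, 0.17, 0.037, 0.213]
contact_force: [-4.4, -2.8, 2.6]
width: 0.003
finger_force: 2.8
t: 13.7
eef_pos: [0.5109, 0.0057, 0.0655]
tcp_rot: [0.961, 0.169, 0.037, 0.214]
contact_force: [-6.5, -3.7, 3.7]
width: 0.006
finger_force: 3.6
tip loc now [0.001  0.005  0.0456] tcp goal [0.512 0.007 0.065] zaxis [ 0.15 -0.4  -0.91]
lin [ 0.001  -0.001   0.0002] dr [ 0.001  0.003 -0.001] F [-6.46 -3.72  3.68]
[array([211., 186.]), array([475., 186.]), array([452., 306.]), array([212., 347.])]
```

```bash
python3 -m inch '{"linear":[[-0.001,0,0],[-0.002,0,0],[-0.003,0,0],[-0.004,0,0],[-0.005,0,0],[-0.006,0,0],[-0.007,0,0],[-0.009,0,0],[-0.014,0,0],[-0.024,0,0],[-0.04,0,0],[-0.045,0,0]],"dr":[[0,0,0],[0,0,0],[0,0,0],[0,0,0],[0,0,0],[0,0,0],[0,0,0],[0,0,0],[0,0,0],[0,0,0],[0,0,0],[0,0,0]],"gripper":[0,0,0,0,0,0,0,0,0,0,0,0]}'
python3 -c "
from go import *
go((-.05,.073,.163))"
```

```text
t: 14.95
eef_pos: [0.468, -0.0092, 0.0654]
tcp_rot: [0.961, 0.17, 0.037, 0.213]
contact_force: [0.7, 0.2, 0.0]
width: 0.002
finger_force: 0.0
tip loc now [-0.0442  0.0021  0.0455] tcp goal [0.447 0.049 0.185] zaxis [ 0. -0. -1.]
lin [-0.0002 -0.0055 -0.1345] dr [ 0.436 -0.017  0.079] F [0.69 0.18 0.04]
```

```bash
python3 -m inch '{"linear":[[0,0,-0.03],[0,0,-0.06],[0,-0.002,-0.09],[0,-0.005,-0.12],[0,-0.005,-0.134],[0,-0.005,-0.134],[0,-0.005,-0.134]],"dr":[[0,0,0],[0.1,0,0.02],[0.22,-0.01,0.04],[0.34,-0.015,0.06],[0.436,-0.017,0.079],[0.436,-0.017,0.079],[0.436,-0.017,0.079]],"gripper":[0,0,0,0,0,0,0]}'
cat > yaw.py <<'E'
from go import *
def meas(im):
    hsv=cv2.cvtColor(im,cv2.COLOR_BGR2HSV);m=cv2.inRange(hsv,(110,130,40),(130,255,255))
    n,l,st,ce=cv2.connectedComponentsWithStats(cv2.morphologyEx(m,cv2.MORPH_CLOSE,np.ones((7,7))))
    i=min(range(1,n),key=lambda i:np.hypot(*(ce[i]-[443,110])) if st[i,4]>2000 else 1e9);m=l==i
    x0,w=st[i,0],st[i,2];us=np.arange(x0+15,x0+w-25);top=[np.nonzero(m[:,u])[0].min() for u in us];bot=[np.nonzero(m[:,u])[0].max() for u in us]
    bl=np.array([np.nonzero(im[st[i,1]-25:st[i,1]-1,u].max(1)<45)[0].mean() if (im[st[i,1]-25:st[i,1]-1,u].max(1)<45).any() else np.nan for u in us]);k=~np.isnan(bl)
    f=lambda v,k=slice(None):np.polyfit(us[k]-443,np.array(v)[k],1).round(4)
    print('box',st[i],'top',f(top),'bot',f(bot),'dark',f(bl+st[i,1]-25,k) if k.sum()>20 else None)
E
python3 - <<'E'
from yaw import *
meas(cv2.imread('pics/i.png'))
s=sense();im=cv2.cvtColor(read_camera('wrist'),cv2.COLOR_RGB2BGR);cv2.imwrite('pics/l.png',im);meas(im)
print(s['eef_pos'],[proj('wrist',W(H,L),s)[0].round() for L in [(.06,.051,.061),(.06,-.051,.061),(.008,-.051,.061),(.008,.051,.061)]])
E
```

```text
t: 15.65
eef_pos: [0.4487, 0.0482, 0.1845]
tcp_rot: [0.991, 0.134, 0.001, 0.001]
contact_force: [0.6, 1.0, -1.1]
width: 0.003
finger_force: 0.0
box [  350    61   184    97 14737] top [2.78000e-02 6.26597e+01] bot [2.180000e-02 1.543986e+02] dark [-1.630e-02  5.604e+01]
box [  349    61   185    96 14923] top [1.1200e-02 6.2154e+01] bot [1.01000e-02 1.54264e+02] dark [-2.70000e-03  5.74291e+01]
[0.44869563 0.04815906 0.18450603] [array([354.,  63.]), array([533.,  63.]), array([518., 157.]), array([351., 157.])]
```

```bash
python3 - <<'E'
from yaw import *
s=sense();im=cv2.imread('pics/l.png')
for z in(.106,.114,.122):print(z,proj('wrist',W(H,(-.01,-.044,z)),s)[0].round(1))
m=(im.max(2)<40).astype(np.uint8);m[:, :480]=0;m[260:]=0;m[:165]=0
n,l,st,ce=cv2.connectedComponentsWithStats(m)
print([(st[i].tolist(),ce[i].round(1).tolist()) for i in range(1,n) if st[i,4]>60])
go((-.01,-.044,.16))
E
```

```text
0.106 [544.3 201.4]
0.114 [553.3 204.9]
0.122 [562.9 208.7]
[([555, 169, 19, 11, 113], [565.0, 175.0]), ([573, 168, 26, 14, 243], [585.5, 174.0]), ([517, 182, 50, 38, 1333], [542.7, 200.9]), ([568, 202, 24, 17, 198], [578.4, 209.3]), ([480, 205, 14, 55, 401], [485.6, 231.4])]
tip loc now [-0.0486  0.0726  0.162 ] tcp goal [ 0.517 -0.053  0.182] zaxis [ 0. -0. -1.]
lin [0.0385 0.1166 0.0021] dr [0.001 0.    0.001] F [ 0.23  0.29 -0.51]
```

```bash
python3 - <<'E'
from go import *
print(sense()['qpos'].round(2)); go((-.01,-.041,.16),yaw=np.pi/2)
E
```

```text
[ 0.35  0.25 -0.64  2.09  0.19  0.86 -1.69]
tip loc now [-0.0486  0.0726  0.162 ] tcp goal [ 0.516 -0.05   0.182] zaxis [ 0.  0. -1.]
lin [0.0385 0.1136 0.0021] dr [ 0.00e+00  1.00e-03 -1.57e+00] F [ 0.23  0.29 -0.51]
```

```bash
python3 -m inch '{"linear":[[0.003,0.01,0],[0.006,0.02,0],[0.01,0.03,0],[0.014,0.04,0],[0.018,0.05,0],[0.022,0.06,0],[0.026,0.07,0],[0.03,0.085,0],[0.034,0.1,0],[0.0385,0.1136,0],[0.0385,0.1136,0],[0.0385,0.1136,0]],"dr":[[0,0,-0.14],[0,0,-0.28],[0,0,-0.42],[0,0,-0.56],[0,0,-0.7],[0,0,-0.84],[0,0,-0.98],[0,0,-1.12],[0,0,-1.26],[0,0,-1.4],[0,0,-1.5],[0,0,-1.57]],"gripper":[0,0,0,0,0,0,0,0,0,0,0,0]}'
python3 -m inch '{"linear":[[0,0,0.005],[0,0,0.015],[0,0,0.025],[0,0,0.03],[0,0,0.03]],"dr":[[0,0,0],[0,0,0],[0,0,0],[0,0,0],[0,0,0]],"gripper":[0,0,0,0,0]}'
python3 -c "
from go import *
go((-.01,-.041,.125),yaw=np.pi/2)"
```

```text
t: 16.9
eef_pos: [0.5159, -0.0494, 0.1832]
tcp_rot: [0.604, 0.797, 0.0, -0.001]
contact_force: [-1.0, -0.4, 0.5]
width: 0.003
finger_force: 0.0
t: 17.4
eef_pos: [0.5158, -0.05, 0.1537]
tcp_rot: [0.606, 0.796, 0.0, -0.001]
contact_force: [0.1, 0.3, 1.1]
width: 0.0
finger_force: 0.0
tip loc now [-0.0098 -0.0406  0.1317] tcp goal [ 0.516 -0.05   0.147] zaxis [ 0.  0. -1.]
lin [-0.0003 -0.0002  0.0067] dr [-0.    -0.002 -0.001] F [0.12 0.33 1.13]
```

```bash
for i in 1 2 3; do python3 -m inch '{"linear":[[0,0,0.001],[0,0,0.002],[0,0,0.003],[0,0,0.004]],"dr":[[0,0,0],[0,0,0],[0,0,0],[0,0,0]],"gripper":[0,0,0,0]}' | egrep 'eef|contact'; done
```

```text
eef_pos: [0.5168, -0.0502, 0.1511]
contact_force: [0.5, 0.2, 0.6]
eef_pos: [0.5166, -0.0501, 0.1469]
contact_force: [-0.3, -0.4, -0.4]
eef_pos: [0.5166, -0.0501, 0.1429]
contact_force: [0.0, -0.0, 0.2]
```

Tip at z≈0.121, no contact yet.

```bash
for i in 1 2 3 4; do python3 -m inch '{"linear":[[0,0,0.001],[0,0,0.002],[0,0,0.003]],"dr":[[0,0,0],[0,0,0],[0,0,0]],"gripper":[0,0,0]}' | egrep '^t|eef|contact'; done
```

```text
t: 18.9
eef_pos: [0.5167, -0.0501, 0.1399]
tcp_rot: [0.606, 0.796, 0.001, 0.0]
contact_force: [-0.3, -0.2, 0.5]
t: 19.2
eef_pos: [0.5166, -0.0501, 0.1369]
tcp_rot: [0.606, 0.796, 0.001, 0.0]
contact_force: [-0.0, -0.7, -0.3]
t: 19.5
eef_pos: [0.5168, -0.0501, 0.1341]
tcp_rot: [0.606, 0.796, 0.001, 0.0]
contact_force: [-0.3, 0.2, 3.4]
t: 19.8
eef_pos: [0.5167, -0.0501, 0.131]
tcp_rot: [0.606, 0.796, 0.001, 0.0]
contact_force: [-1.8, -0.0, 3.3]
```

```bash
for i in 1 2 3 4 5; do python3 -m inch '{"linear":[[0,0,0.001],[0,0,0.002],[0,0,0.003]],"dr":[[0,0,0],[0,0,0],[0,0,0]],"gripper":[0,0,0]}' | egrep 'eef|contact'; done
```

```text
eef_pos: [0.5167, -0.0501, 0.1278]
contact_force: [-0.1, 0.4, 1.9]
eef_pos: [0.5166, -0.0501, 0.1248]
contact_force: [-1.1, 0.0, 0.3]
eef_pos: [0.5165, -0.0502, 0.1217]
contact_force: [-0.4, 0.2, -0.2]
eef_pos: [0.5166, -0.0501, 0.1188]
contact_force: [0.5, -0.0, -0.8]
eef_pos: [0.5167, -0.0501, 0.1159]
contact_force: [-0.6, 0.2, 0.0]
```

```bash
for i in 1 2 3 4; do python3 -m inch '{"linear":[[0,0,0.001],[0,0,0.002],[0,0,0.003]],"dr":[[0,0,0],[0,0,0],[0,0,0]],"gripper":[0,0,0]}' | egrep 'eef|contact'; done
```

```text
eef_pos: [0.5167, -0.05, 0.1129]
contact_force: [0.2, -0.7, -0.5]
eef_pos: [0.5167, -0.0501, 0.1099]
contact_force: [-0.6, -0.0, -0.8]
eef_pos: [0.5167, -0.0501, 0.1069]
contact_force: [-0.2, 0.1, 1.3]
eef_pos: [0.5168, -0.0501, 0.1042]
contact_force: [-2.1, -0.5, 4.8]
```

Contact is 29 mm lower, so the rocker has snapped right over. Next I'll press up to 10 N.

```bash
python3 -m inch '{"linear":[[0,0,0.001],[0,0,0.002],[0,0,0.003],[0,0,0.004],[0,0,0.004]],"dr":[[0,0,0],[0,0,0],[0,0,0],[0,0,0],[0,0,0]],"gripper":[0,0,0,0,0]}' | egrep '^t:|eef|contact'
```

```text
t: 23.0
eef_pos: [0.517, -0.0502, 0.1006]
contact_force: [-1.5, -0.8, 8.5]
```

```bash
python3 -m inch '{"linear":[[0,0,0.001],[0,0,0.001],[0,0,0.001],[0,0,0.001],[0,0,0.001],[0,0,0.001]],"dr":[[0,0,0],[0,0,0],[0,0,0],[0,0,0],[0,0,0],[0,0,0]],"gripper":[0,0,0,0,0,0]}' | egrep '^t:|eef|contact'
python3 -m inch '{"linear":[[0,0,0],[0,0,0],[0,0,0],[0,0,0],[0,0,0],[0,0,0]],"dr":[[0,0,0],[0,0,0],[0,0,0],[0,0,0],[0,0,0],[0,0,0]],"gripper":[0,0,0,0,0,0]}' | egrep '^t:|eef|contact'
```

```text
t: 23.6
eef_pos: [0.517, -0.0502, 0.0999]
contact_force: [-3.5, -1.1, 10.0]
t: 24.2
eef_pos: [0.517, -0.0502, 0.0999]
contact_force: [-2.4, -0.3, 10.2]
```

```bash
python3 -m inch '{"linear":[[0,0,-0.002],[0,0,-0.004],[0,0,-0.007],[0,0,-0.01],[0,0,-0.02],[0,0,-0.04],[0,0,-0.06],[0,0,-0.085],[0,0,-0.11],[0.02,0,-0.13],[0.05,0,-0.14],[0.05,0,-0.14]],"dr":[[0,0,0],[0,0,0],[0,0,0],[0,0,0],[0,0,0],[0,0,0],[0,0,0],[0,0,0],[0,0,0],[0,0,0],[0,0,0],[0,0,0]],"gripper":[0,0,0,0,0,0,0,0,0,0,0,0]}'
python3 - <<'E'
from go import *
a=cv2.cvtColor(read_camera('scene'),cv2.COLOR_RGB2BGR)[195:295,285:395]
b=cv2.cvtColor(read_camera('wrist'),cv2.COLOR_RGB2BGR)
a=cv2.resize(a,(440,400),interpolation=cv2.INTER_CUBIC);b=cv2.resize(b,(360,270));c=np.zeros((400,800,3),np.uint8);c[:,:440]=a;c[:270,440:]=b
cv2.imwrite('pics/m.png',c)
E
```

```text
t: 25.4
eef_pos: [0.503, 0.0025, 0.2415]
tcp_rot: [0.603, 0.798, 0.003, 0.001]
contact_force: [0.6, -0.1, 0.0]
width: -0.001
finger_force: 0.0
```

View pics/m.png

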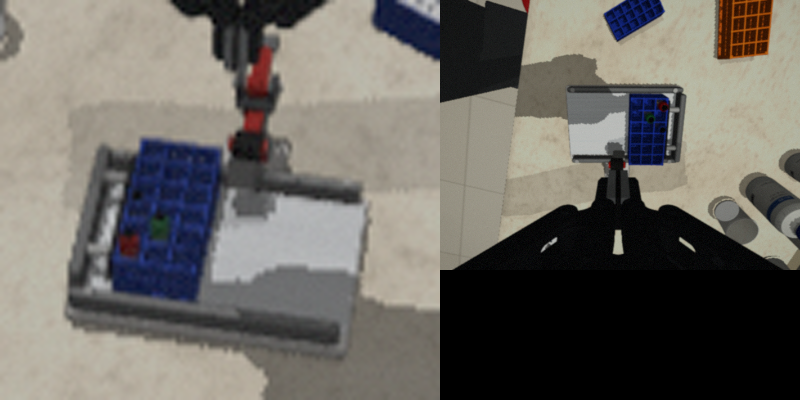

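The rack sits at the stop with all three vials standing. The rocker is over, its outer end raised at (262,50), and the blade is down behind the rack at (255,205).

```bash
python3 -c "
from cell import *
print(hand_in())"
```

```text
the job is handed in; nothing more can be done
None
```

The job is handed in: the rack is at the sprung stop, possibly still turned by about 0.7° after a second push to square it, with its three vials standing. The catch is snapped over with its blade behind the rack, and I pressed it at about 10 N for just over a second; the highest force I read was about 10.7 N, and the robot was clear at about 25 s of the 51 s.

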